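# Wedge a whetstone tight in its holder

## Robot

A 6-joint arm with a two-finger parallel gripper is mounted at the origin on a cart in front of the work surface, level with it; the furniture and walls round the work are solid. World frame = base frame: x ahead of the robot, y to its left, z up, the work surface at z = 0. Lengths are in m, angles in rad, forces in N, time in s.
With the tool pointing down it reaches from about 0.325 to 0.9 m from the base axis. Payload 6.1 kg.
Tool frame: the origin (TCP) lies midway between the tips of the shut fingers; the grasp point (between the pads) lies behind it (manip.hold_point_z is the z of the grasp point in the tool frame, in m); z points along the fingers, y is the line along which they close (so a half turn about z gives the same grasp; the last joint's range is limited). The gripper opens to 85 mm and grips with 20 to 120 N. Pads are 22 mm wide; open, the fingers measure 114 mm over their backs; the gripper's body (76 mm by 85 mm) begins 54 mm behind the grasp point. The pads swing forward as they close: fully open they stand 13 mm farther back than shut.
Start: joints at [1.087, 0.22, 1.526, -0, 1.395, -0.126], TCP at [0.219, 0.585, 0.231] pointing down, gripper open.
Joint ranges: [-2.98, 2.98], [-0.91, 2.08], [0.09, 2.57], [-1.24, 4.39], [0.2, 2.65], [-2.68, 2.68]. Speed limits (rad/s): [2.57, 2.57, 3.01, 3.14, 3.14, 3.14].

## Interface

Orientations are given as a unit quaternion [x, y, z, w].
In Python, from cell import readout, viewer, order, manip gives the robot as it stands. The module is installed in compiled form; this text tells all that it offers.
- The arm moves only by the shell command python3 -m jog 'ROWS'. ROWS is JSON, one flat list of numbers, 7 for each row, row after row: the shift along the tool's x, y, z in mm, then the turn, a rotation vector about the tool's x, y, z in rad, then the opening, from 0 (shut) to 1 (fully open). In form: [tx, ty, tz, wx, wy, wz, fingers, tx, ty, tz, wx, wy, wz, fingers, ...]. A call has exactly 10 rows; each row is the pose to reach, as a shift and turn from the pose commanded when the call began, along the tool's axes at that moment; what a row does not reach only later rows make up. A row lasts 1/8 s, in which the tool goes at most 62.5 mm and 10.7 degrees, less where a joint would pass 70% of its speed; a pose out of reach is approached as far as the arm can. A call with a gripper value outside its range is refused whole. The fingers move at their own pace and stop on an object; the grip force is fixed at half the most. Time passes only in rows, so rows that repeat a pose let the fingers close, or fill a call up. It gives the time, the measured TCP pose, the force, the opening and the grip force at its end, in the units of the state.
- readout.observe(): the state, without advancing time (a new reading comes with each control period).
- viewer.get_image(name): name is "scene" or "top" or "wrist"; returns the picture (480x640x3 uint8, blue, green, red); there is no depth.
- viewer.camera_params(name): a dict with "fovy" (degrees; the focal length in pixels is half the picture's height over the tangent of half this angle, whatever the lens; pixels are square), "cx", "cy" (the principal point, pixels), "dist" ([k1, k2, p1, p2, k3] as OpenCV has them; the pictures are not rectified), "R" (3x3) and "t" (3): a world point X has camera coordinates R X + t. Camera axes: x right, y down, z forward; pixel columns grow to the right and rows downward; lengths in m; the calibration is good to about 2 mm. A picture is of the moment at which its call begins: read the wrist's pose just before it. camera_params takes no time and is no camera call; for the wrist camera it gives the pose at the moment of the call.
- order.hand_in(): hands the job in; it is judged then, once.
The state is a dict: "time_s": time; "q": joint angles; "qvel": joint speeds; "joint_efforts": joint torques, N m; "eef_pos": TCP position; "orientation": TCP orientation; "ft_force": force on the tool from outside, world axes, zero at the start; "wrist_torque": the same for the moment, N m; "finger_gap": opening from 0.0 (shut) to 1.0 (fully open); "grasp_force": force on a finger pad.
Only numpy, scipy, OpenCV 4.12 (cv2) and the standard library are available. Lean on these libraries where they do the work, as an engineer would, in place of code of your own. Each camera call takes 0.05 s, during which the arm holds its last target. There are 200 camera calls.

## Task

Get the whetstone ready for sharpening the knife: slide the stone along its wooden holder up against the rubber-faced end stop, put the loose wooden wedge, thin end first and lying flat on the board, into the tapering slot between the stone's other end and the slanted cleat, and tap or press it in until it is locked tight and no longer gives to a firm push, without forcing it so hard that something splits. Leave the stone lying flat, let go of everything, and do not disturb the knife, timer, mug and glass.

Things in the scene. Friction and masses are not known exactly. Their poses are not given: they have to be found in the camera images.
- holder: Wooden whetstone holder; rubber feet grip the worktop, it does not move. Board 96 mm wide (its x), 262 mm long (its y); origin on the worktop under its centre; board top at z = 22 mm. End stop at its +y end, fixed cleat at its -y end; its -x side faces the robot. Two low lips (x = +-32 to 38 mm, y = -63 to 87 mm, 6 mm above the board) guide the stone with 2 mm play either side.
- slot_mouth (a point): On the board's top at its front (-x) edge, in the mouth of the slot: holder frame (-48, -93, 22) mm. The slot lies between the stone's end and the slanted face of the cleat (24 mm high, not measured: that face lies at holder y = -97 mm + x/6, give or take 3 mm from one start to the next), so it is widest at the mouth and narrows towards +x, 1 in 6. No lips in it.
- end_stop: Wooden block 80 x 20 x 24 mm on the holder's +y end with a hard rubber facing (64 x 22 mm) towards the stone and two brass thumb nuts 10 mm high on top; clamped, does not move. Origin on the board, at the middle of the rubber face; y points away from the stone. Set a little differently each time (holder y = 98.2 to 99.8 mm). The rubber gives about 1 mm under 40 N.
- whetstone: Sharpening stone of two layers, 60 x 180 x 28 mm (x, y, z), about 0.65 kg, origin under its centre. Lies on the board between the lips, top at z = 50 mm, axes as the holder's. It starts 3 to 7 mm short of the end stop, which leaves little room for the wedge. Can be gripped across its 60 mm width with the fingertips above the lips (z over 28 mm) and slid; it drags with 3 to 8 N.
- stone_wedge_end (a point): Centre of the stone's -y end face, 14 mm above its underside. With the stone against the end stop, this face and the cleat's slanted face form the slot: 20 to 28 mm wide at the mouth, 4 to 12 mm at the far end.
- wedge: Loose smooth wooden wedge, 130 mm long, 22 mm high, about 50 g, on the worktop right of the holder. Origin on its underside at mid-length; x points to the thin end (7.3 mm thick). Its head, x = -65 to -35 mm, is parallel-sided, 24 mm thick (y = -12 to 12 mm), good to grip. Straight face at y = +12 mm; slanted face y = -12 mm + (x + 35 mm)/6, the slot's taper. Centre of mass at x = -12 mm.
- wedge_thick_end (a point): Centre of the thick end face (24 x 22 mm), the one to tap. Pushes or taps of 15 to 20 N, repeated until it stops advancing, lock the wedge, which then holds by friction; under 8 N leaves it loose, over 25 N may overdrive it. When tight it stands 3 to 55 mm out of the mouth; measured poses cannot tell how far (1 mm of slot width is 6 mm of depth).
- wedge_thin_end (a point): Centre of the wedge's thin end face, which goes first into the slot, along the holder's +x, with the wedge's straight face to the stone.
- knife: Chef's knife with a dark handle lying left of the holder, 320 mm long, 17 mm high; origin under the heel of the blade, x towards the tip. Leave alone.
- timer: Wind-up kitchen timer, 61 mm across, 60 mm high, origin under its centre, beyond the wedge. Leave alone.
- mug: Stoneware mug, 90 x 119 x 84 mm, origin under its centre, left of the holder. Leave alone.
- glass: Drinking glass, 80 mm across, 91 mm high, origin under its centre, behind the holder. Leave alone.
There are look-alikes about, which are no part of the job. What is meant by the whetstone is not yellow, and is the larger of those in its own colour.

How it is judged:
By the outcome, as a careful person would: the job done as asked, in the order asked, and still so for the second after the job is handed in, with the robot touching nothing.
It also fails if it takes over 61 s, if anything falls off the work surface, if the arm or the gripper's body presses on something with over 40 N, if the wrist force passes 120 N, or if a joint passes its speed limit or range.

## Working session

There is one attempt and no reset: what is moved stays moved. The work goes in short steps, Python scripts to look and compute and a shell command to move; the robot and the scene stay as the last step left them, time stands still between calls to the robot, and variables do not carry over. Pictures are saved under pics/ and viewed, at most 10 in all, crops included, and the job is handed in when it is done.

```bash
mkdir -p pics; cat > h.py <<'E'
import numpy as np, cv2
from cell import readout, viewer, order, manip
from scipy.spatial.transform import Rotation as Ro
def K(p):
    f=240/np.tan(np.radians(p["fovy"])/2)
    return np.array([[f,0,p["cx"]],[0,f,p["cy"]],[0,0,1.]])
def ray(p,uv):
    n=cv2.undistortPoints(np.array([[uv]],float),K(p),np.array(p["dist"],float))[0,0]
    R=np.array(p["R"]);t=np.array(p["t"])
    d=R.T@np.array([n[0],n[1],1]); return -R.T@t,d
def onz(p,uv,z):
    c,d=ray(p,uv); return c+d*(z-c[2])/d[2]
def proj(p,X):
    R=np.array(p["R"]);rv=cv2.Rodrigues(R)[0]
    return cv2.projectPoints(np.array(X,float).reshape(-1,1,3),rv,np.array(p["t"],float),K(p),np.array(p["dist"],float))[0][:,0]
E
python3 - <<'E'
from h import *
for n in ("scene","top"):
    cv2.imwrite(f"pics/{n}0.png",viewer.get_image(n)); p=viewer.camera_params(n); print(n,p)
s=readout.observe();print(s); print(manip.hold_point_z)
E
```

```text
scene {'fovy': 57.66714687612849, 'cx': 320.1430889293316, 'cy': 243.59214851802813, 'dist': array([0.00647375, 0.        , 0.        , 0.        , 0.        ]), 'R': array([[-0.90118541, -0.43343147,  0.00142104],
       [-0.33752927,  0.69972236, -0.62965277],
       [ 0.27191699, -0.56791353, -0.77687539]]), 't': array([0.53395793, 0.18462131, 1.15078693])}
top {'fovy': 51.50453913532245, 'cx': 321.1485853225092, 'cy': 241.31477201463272, 'dist': array([-0.06332471,  0.        ,  0.        ,  0.        ,  0.        ]), 'R': array([[ 0.01036283, -0.99994522, -0.00147106],
       [-0.98843729, -0.01002099, -0.15129871],
       [ 0.15127568,  0.00302194, -0.98848699]]), 't': array([0.05113337, 0.55901365, 1.07431651])}
{'time_s': 0.1, 'q': array([ 1.08690093e+00,  2.21140318e-01,  1.52752240e+00,  4.79809582e-05,
        1.39472973e+00, -1.26124573e-01]), 'qvel': array([ 0.00086045, -0.00080886, -0.00287009,  0.00127676,  0.00127071,
        0.00102847]), 'joint_efforts': array([ 5.66125636e-04, -4.98244607e+01, -3.90545869e+01, -2.36578890e-04,
        5.80965163e-03, -2.13649037e-05]), 'eef_pos': array([0.21860596, 0.58492132, 0.23029936]), 'orientation': array([ 1.77936965e-01,  9.84041476e-01, -8.51271066e-04, -2.92767804e-04]), 'ft_force': array([-0.04605068,  0.18599685,  0.38422936]), 'wrist_torque': array([-0.00054385, -0.03252792, -0.01654075]), 'grasp_force': 0.0, 'finger_gap': 1.0009079035212356}
-0.0187
```

View pics/top0.png

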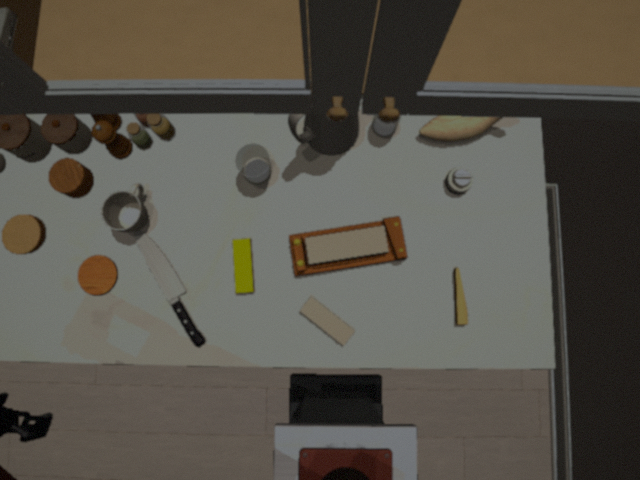

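View pics/scene0.png

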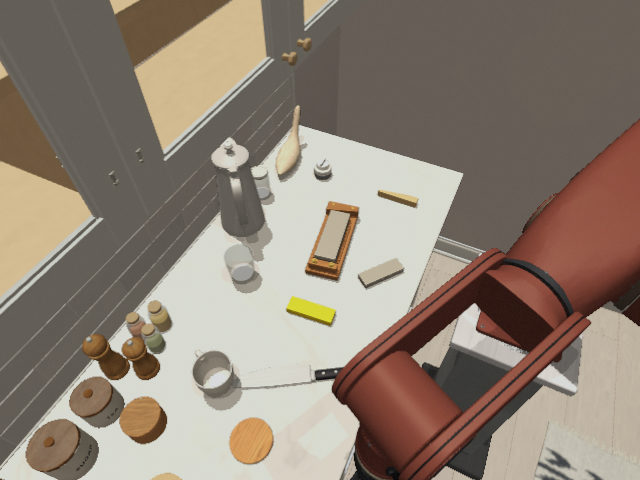

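The top view shows the stone candidates: a tan stone in the holder at (347,245), a smaller loose tan stone at (327,320) and a yellow one at (243,265). The one in the holder is larger and not yellow, so I choose it. The wedge is at (461,297), thin end up. The end stop with its nuts is on the left at (297,252), and the cleat is on the right at (397,238).

```bash
python3 - <<'E'
from h import *
im=cv2.imread("pics/top0.png");p=viewer.camera_params("top")
hsv=cv2.cvtColor(im,cv2.COLOR_BGR2HSV)
for uv in((347,245),(461,310),(395,262),(327,320),(330,270)): print(uv,hsv[uv[1],uv[0]])
crop=im[200:350,280:480]; big=cv2.resize(crop,(800,600),interpolation=cv2.INTER_CUBIC)
big=np.clip(big.astype(float)*1.5,0,255).astype(np.uint8)
cv2.imwrite("pics/crop1.png",big)
def seg(lo,hi,roi,z,name):
    m=cv2.inRange(hsv,np.array(lo),np.array(hi)); k=np.zeros_like(m);x0,y0,x1,y1=roi;k[y0:y1,x0:x1]=m[y0:y1,x0:x1]
    c=max(cv2.findContours(k,0,2)[0],key=cv2.contourArea)
    w=np.array([onz(p,q[0],z)[:2] for q in c.astype(float)],np.float32)*1000
    r=cv2.minAreaRect(w);print(name,cv2.contourArea(c),r,cv2.boxPoints(r).round(0).tolist()); return c
seg((0,20,60),(179,130,255),(302,222,390,268),.050,"stone")
seg((5,150,30),(18,255,255),(285,210,412,280),.022,"holder")
c=seg((10,90,60),(35,255,255),(445,260,480,332),.022,"wedge");print(c[:,0].tolist())
E
```

```text
(347, 245) [ 18  55 116]
(461, 310) [ 22 121 118]
(395, 262) [22 39 72]
(327, 320) [ 21  56 118]
(330, 270) [ 13 150  68]
stone 2184.5 ((551.1331787109375, 0.8113784790039062), (63.051780700683594, 184.529541015625), 9.453139305114746) [[505.0, 87.0], [535.0, -95.0], [597.0, -85.0], [567.0, 97.0]]
holder 4353.5 ((551.4363403320312, -3.0612335205078125), (96.89066314697266, 256.2066345214844), 10.02103042602539) [[481.0, 115.0], [526.0, -138.0], [621.0, -121.0], [577.0, 132.0]]
wedge 377.5 ((440.17974853515625, -259.5037536621094), (126.19629669189453, 23.039548873901367), 0.33680012822151184) [[377.0, -248.0], [377.0, -271.0], [503.0, -271.0], [503.0, -248.0]]
[[456, 268], [455, 269], [455, 281], [456, 282], [456, 312], [457, 313], [457, 324], [464, 324], [465, 323], [466, 323], [466, 308], [465, 307], [465, 303], [464, 302], [464, 299], [463, 298], [463, 294], [462, 293], [462, 289], [461, 288], [461, 284], [460, 283], [460, 279], [459, 278], [459, 274], [458, 273], [458, 269], [457, 268]]
```

View pics/crop1.png

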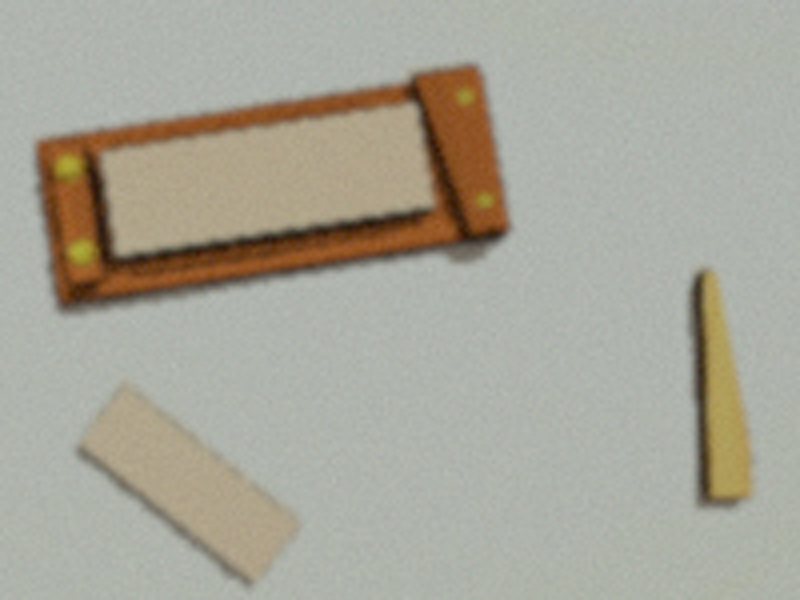

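The crop confirms it: the tan stone lies in the holder at yaw ≈ +9.4°, with its short gap to the end stop on the left. The wedge lies separately, thin end away from the robot. I'm moving over the stone.

```bash
python3 -m jog '[-516,-432,20,0,0,1.049,1,-516,-432,20,0,0,1.049,1,-516,-432,20,0,0,1.049,1,-516,-432,20,0,0,1.049,1,-516,-432,20,0,0,1.049,1,-516,-432,20,0,0,1.049,1,-516,-432,20,0,0,1.049,1,-516,-432,20,0,0,1.049,1,-516,-432,20,0,0,1.049,1,-516,-432,20,0,0,1.049,1]'
```

```text
time_s: 1.35
eef_pos: [0.5276, 0.0401, 0.2125]
orientation: [0.647, 0.763, 0.0, -0.0]
ft_force: [0.1, 1.1, 0.7]
finger_gap: 0.999
grasp_force: 0.0
```

```bash
python3 -m jog '[0,0,0,0,0,0,1,0,0,0,0,0,0,1,0,0,0,0,0,0,1,0,0,0,0,0,0,1,0,0,0,0,0,0,1,0,0,0,0,0,0,1,0,0,0,0,0,0,1,0,0,0,0,0,0,1,0,0,0,0,0,0,1,0,0,0,0,0,0,1]'; python3 - <<'E'
from h import *
s=readout.observe();print(s["eef_pos"],s["q"])
p=viewer.camera_params("wrist");im=viewer.get_image("wrist");cv2.imwrite("pics/w1.png",im)
print(p)
E
```

```text
time_s: 2.6
eef_pos: [0.5271, 0.042, 0.2127]
orientation: [0.647, 0.763, -0.0, -0.0]
ft_force: [0.5, -0.0, 0.8]
finger_gap: 1.003
grasp_force: 0.0
[0.5271154  0.04196107 0.21270324] [-6.97389276e-02  4.04006673e-03  1.79715909e+00 -3.15542587e-05
  1.34043215e+00 -2.33651588e-01]
{'fovy': 64.55496714271658, 'cx': 319.72780874648726, 'cy': 235.29709955706744, 'dist': array([-0.05699559,  0.        ,  0.        ,  0.        ,  0.        ]), 'R': array([[ 9.86512411e-01,  1.63683895e-01, -9.19793621e-04],
       [ 1.58314427e-01, -9.52693053e-01,  2.59446503e-01],
       [ 4.15909333e-02, -2.56092812e-01, -9.65757043e-01]]), 't': array([-0.52688424, -0.0724981 ,  0.34954067])}
```

View pics/w1.png

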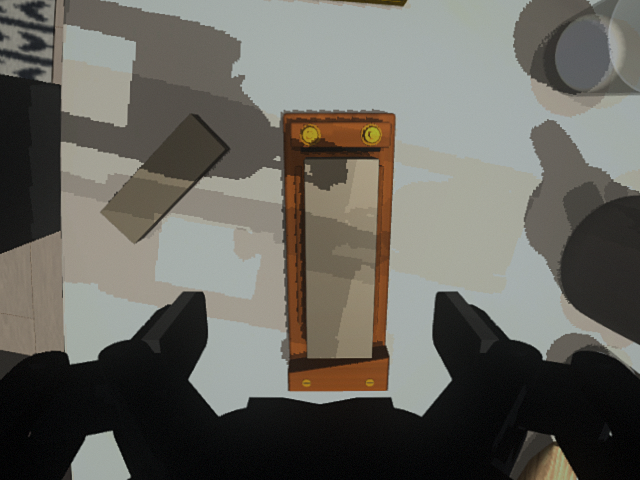

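The wrist view shows the stone squarely between the fingers: top corners near (303,158), (378,159), (306,358) and (371,358). The end stop with its nuts is at (340,135) and the cleat at (338,375).

```bash
python3 - <<'E'
from h import *
# need wrist params of same pose (arm still)
p=viewer.camera_params("wrist")
P={k:onz(p,uv,.05)[:2]*1000 for k,uv in dict(a=(303,158),b=(378,159),c=(306,358),d=(371.5,358)).items()}
for k in P: print(k,P[k].round(1))
print("width",np.linalg.norm(P['a']-P['b']),np.linalg.norm(P['c']-P['d']),"len",np.linalg.norm(P['a']-P['c']))
m1=(P['a']+P['b'])/2;m2=(P['c']+P['d'])/2;v=m1-m2;print("centre",(m1+m2)/2,"yaw",np.degrees(np.arctan2(-v[0],v[1])))
# holder outer corners: end stop top z=.046 spans +-40; board edge z .022
for uv in((292,124),(392,122),(290,148),(392,148)): print("stop top",onz(p,uv,.046)[:2]*1000)
for uv in((285,113),(395,113)): print("board end",onz(p,uv,.022)[:2]*1000)
for uv in((288,390),(388,388)): print("cleat end z.046",onz(p,uv,.046)[:2]*1000)
E
```

```text
a [506.4  86. ]
b [565.2  95. ]
c [536.6 -91.7]
d [596.  -81.9]
width 59.50130650340087 60.2356116625368 len 180.17022304574152
centre [551.06016964   1.85085862] yaw 9.742464628708865
stop top [493.70101517 110.38932698]
stop top [571.05919556 124.92504899]
stop top [494.85387531  91.78976772]
stop top [575.21218231 105.24732879]
board end [484.76695332 118.61519579]
board end [576.25953155 133.9745572 ]
cleat end z.046 [ 525.19502044 -132.03622129]
cleat end z.046 [ 619.44192981 -114.28833157]
```

```bash
python3 -m jog '[-43.5,17.2,40,0,0,0,1,-43.5,17.2,80,0,0,0,1,-43.5,17.2,130,0,0,0,1,-43.5,17.2,165,0,0,0,1,-43.5,17.2,180,0,0,0,1,-43.5,17.2,187,0,0,0,1,-43.5,17.2,187,0,0,0,1,-43.5,17.2,187,0,0,0,1,-43.5,17.2,187,0,0,0,0.8,-43.5,17.2,187,0,0,0,0.8]'
```

```text
time_s: 3.9
eef_pos: [0.5516, 0.0019, 0.0264]
orientation: [0.647, 0.763, 0.0, 0.0]
ft_force: [0.2, 0.7, 0.1]
finger_gap: 0.804
grasp_force: 0.0
```

```bash
python3 -m jog '[0,0,0,0,0,0,0.6,0,0,0,0,0,0,0.6,0,0,0,0,0,0,0.6,0,0,0,0,0,0,0.6,0,0,0,0,0,0,0.6,1,0,0,0,0,0,0.6,1.5,0,0,0,0,0,0.6,2,0,0,0,0,0,0.6,2,0,0,0,0,0,0.6,2,0,0,0,0,0,0.6]'
```

```text
time_s: 5.15
eef_pos: [0.5517, 0.0027, 0.0265]
orientation: [0.647, 0.763, -0.0, 0.001]
ft_force: [-0.0, -5.2, 5.0]
finger_gap: 0.685
grasp_force: 67.6
```

```bash
python3 -m jog '[0.5,0,0,0,0,0,0.6,1,0,0,0,0,0,0.6,1.5,0,0,0,0,0,0.6,2,0,0,0,0,0,0.6,2.5,0,0,0,0,0,0.6,3,0,0,0,0,0,0.6,3,0,0,0,0,0,0.6,3,0,0,0,0,0,0.6,3,0,0,0,0,0,0.6,3,0,0,0,0,0,0.6]'
```

```text
time_s: 6.4
eef_pos: [0.5514, 0.0057, 0.0265]
orientation: [0.647, 0.763, -0.0, 0.001]
ft_force: [0.9, -4.5, 5.4]
finger_gap: 0.686
grasp_force: 67.5
```

```bash
python3 -m jog '[0.5,0,0,0,0,0,0.6,1,0,0,0,0,0,0.6,1.5,0,0,0,0,0,0.6,2,0,0,0,0,0,0.6,2.5,0,0,0,0,0,0.6,3,0,0,0,0,0,0.6,3,0,0,0,0,0,0.6,3,0,0,0,0,0,0.6,3,0,0,0,0,0,0.6,3,0,0,0,0,0,0.6]'
```

```text
time_s: 7.65
eef_pos: [0.5511, 0.0074, 0.0265]
orientation: [0.647, 0.763, -0.001, 0.002]
ft_force: [1.6, -9.7, 2.9]
finger_gap: 0.689
grasp_force: 67.4
```

```bash
python3 -m jog '[0.5,0,0,0,0,0,0.6,1,0,0,0,0,0,0.6,1.5,0,0,0,0,0,0.6,1.5,0,0,0,0,0,0.6,1.5,0,0,0,0,0,0.6,1.5,0,0,0,0,0,0.6,1.5,0,0,0,0,0,0.6,1.5,0,0,0,0,0,0.6,1.5,0,0,0,0,0,0.6,1.5,0,0,0,0,0,0.6]'
```

```text
time_s: 8.9
eef_pos: [0.5511, 0.0076, 0.0265]
orientation: [0.647, 0.763, -0.001, 0.003]
ft_force: [2.3, -15.6, 2.1]
finger_gap: 0.687
grasp_force: 67.2
```

```bash
python3 -m jog '[-1,0,0,0,0,0,0.6,-2,0,0,0,0,0,0.6,-2,0,0,0,0,0,0.8,-2,0,0,0,0,0,1,-2,0,0,0,0,0,1,-2,0,-30,0,0,0,1,-2,0,-80,0,0,0,1,-2,0,-140,0,0,0,1,-2,0,-190,0,0,0,1,-2,0,-190,0,0,0,1]'; python3 - <<'E'
from h import *
s=readout.observe()
e=s["eef_pos"];R=Ro.from_quat(s["orientation"]).as_matrix()
print(e,s["ft_force"],R.T@(np.array([.400,-.259,.19])-e)*1000)
E
```

```text
time_s: 10.15
eef_pos: [0.5531, 0.0093, 0.2214]
orientation: [0.647, 0.763, 0.003, 0.004]
ft_force: [0.2, 0.2, -0.4]
finger_gap: 1.001
grasp_force: 0.0
[0.55305471 0.0092981  0.22140089] [ 0.18869316  0.2114266  -0.4270349 ] [-239.53182403 -195.21984587   30.1554513 ]
```

```bash
python3 -m jog '[-240,-195,30,0,0,1.70,1,-240,-195,30,0,0,1.70,1,-240,-195,30,0,0,1.70,1,-240,-195,30,0,0,1.70,1,-240,-195,30,0,0,1.70,1,-240,-195,30,0,0,1.70,1,-240,-195,30,0,0,1.70,1,-240,-195,30,0,0,1.70,1,-240,-195,30,0,0,1.70,1,-240,-195,30,0,0,1.70,1]'; python3 -m jog '[0,0,0,0,0,0,1,0,0,0,0,0,0,1,0,0,0,0,0,0,1,0,0,0,0,0,0,1,0,0,0,0,0,0,1,0,0,0,0,0,0,1,0,0,0,0,0,0,1,0,0,0,0,0,0,1,0,0,0,0,0,0,1,0,0,0,0,0,0,1]'; python3 - <<'E'
from h import *
p=viewer.camera_params("wrist");im=viewer.get_image("wrist");cv2.imwrite("pics/w2.png",im)
hsv=cv2.cvtColor(im,cv2.COLOR_BGR2HSV);m=cv2.inRange(hsv,np.array((15,70,60)),np.array((35,255,255)))
for c in sorted(cv2.findContours(m,0,2)[0],key=cv2.contourArea)[-4:]: print(cv2.contourArea(c),cv2.boundingRect(c),cv2.approxPolyDP(c,3,True)[:,0].tolist())
E
```

```text
time_s: 11.4
eef_pos: [0.3962, -0.2586, 0.1844]
orientation: [1.0, 0.018, -0.001, -0.001]
ft_force: [0.5, 0.6, -1.0]
finger_gap: 0.998
grasp_force: 0.0
time_s: 12.65
eef_pos: [0.3968, -0.2593, 0.1857]
orientation: [1.0, 0.017, -0.0, -0.0]
ft_force: [-0.4, 0.4, 0.8]
finger_gap: 1.002
grasp_force: 0.0
1.0 (63, 18, 3, 2) [[65, 19]]
1.0 (73, 11, 2, 4) [[73, 11], [74, 14]]
115.5 (118, 5, 13, 13) [[120, 6], [120, 16], [127, 17], [129, 8]]
3396.0 (307, 75, 30, 165) [[314, 75], [310, 86], [307, 236], [333, 239], [336, 199], [321, 82]]
```

View pics/w2.png

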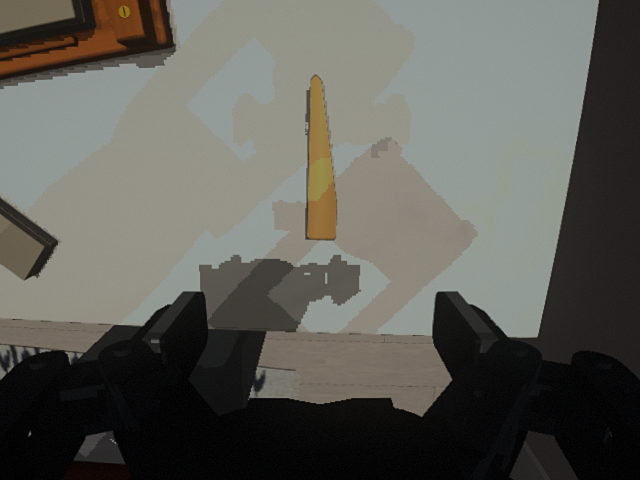

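The wedge is between the fingers: thick end corners at (307,238) and (334,239), thin tip at (317,76), straight face on the left.

```bash
python3 - <<'E'
from h import *
p=viewer.camera_params("wrist")
im=cv2.imread("pics/w2.png");hsv=cv2.cvtColor(im,cv2.COLOR_BGR2HSV);m=cv2.inRange(hsv,np.array((15,70,60)),np.array((35,255,255)))
c=max(cv2.findContours(m,0,2)[0],key=cv2.contourArea)
w=np.array([onz(p,q[0],.022)[:2] for q in c.astype(float)])*1000
x=w[:,0]; print("x range",x.min(),x.max())
L=[];Rr=[]
for a in np.arange(x.min()+4,x.max()-8,6):
    s=w[abs(x-a)<3]; print(round(a),s[:,1].max().round(1),s[:,1].min().round(1)) if len(s) else 0
    L.append((a,s[:,1].max()))
L=np.array(L);f=np.polyfit(L[:,0],L[:,1],1);print("yaw straight",np.degrees(np.arctan(f[0])),np.polyval(f,[390,440]))
s=readout.observe();print(s["eef_pos"],Ro.from_quat(s["orientation"]).as_matrix().round(4).tolist())
E
```

```text
x range 376.44288212297806 505.6135256634259
380 -249.3 -272.8Traceback (most recent call last):
  File "<stdin>", line 10, in <module>
    return umr_maximum(a, axis, None, out, keepdims, initial, where)
ValueError: zero-size array to reduction operation maximum which has no identity
```

```bash
python3 - <<'E'
from h import *
p=viewer.camera_params("wrist")
im=cv2.imread("pics/w2.png");hsv=cv2.cvtColor(im,cv2.COLOR_BGR2HSV);m=cv2.inRange(hsv,np.array((15,70,60)),np.array((35,255,255)))
c=max(cv2.findContours(m,0,cv2.CHAIN_APPROX_NONE)[0],key=cv2.contourArea)
w=np.array([onz(p,q[0],.022)[:2] for q in c.astype(float)])*1000
x=w[:,0];y=w[:,1]
L=w[(y>-259)&(x<495)&(x>382)];Q=w[(y<-265)&(x<400)&(x>382)]
f=np.polyfit(L[:,0],L[:,1],1);print("yaw",np.degrees(np.arctan(f[0])),np.polyval(f,[390,440]),Q[:,1].mean(), x.min(),x.max())
s=readout.observe();print(s["eef_pos"],Ro.from_quat(s["orientation"]).as_matrix().round(4).tolist())
E
```

```text
yaw -1.6839967717400308 [-248.20647024 -249.67645796] -272.5551537845778 376.44288212297806 505.6135256634259
[ 0.39674715 -0.25928702  0.18571604] [[0.9994, 0.0348, -0.0001], [0.0348, -0.9994, 0.0], [-0.0, -0.0, -1.0]]
```

```bash
python3 - <<'E'
from h import *
p=viewer.camera_params("wrist")
im=cv2.imread("pics/w2.png");hsv=cv2.cvtColor(im,cv2.COLOR_BGR2HSV);m=cv2.inRange(hsv,np.array((15,70,60)),np.array((35,255,255)))
c=max(cv2.findContours(m,0,cv2.CHAIN_APPROX_NONE)[0],key=cv2.contourArea)
w=np.array([onz(p,q[0],.022)[:2] for q in c.astype(float)])*1000
x=w[:,0];y=w[:,1]
L=w[(y>-253)&(x<485)&(x>382)]
f=np.polyfit(L[:,0],L[:,1],1);print("yaw",np.degrees(np.arctan(f[0])),np.polyval(f,[390,440,490]))
for a in range(380,506,10):
    s=w[abs(x-a)<5]; print(a,s[:,1].max().round(1) if len(s) else 0,s[:,1].min().round(1) if len(s) else 0)
S=w[(y<-253)&(x<490)&(x>420)];g=np.polyfit(S[:,0],S[:,1],1);print("slant yaw-9.46",np.degrees(np.arctan(g[0]))-9.46)
E
```

```text
yaw 0.27466374295510737 [-249.18473317 -248.945042   -248.70535083]
380 -249.2 -272.8
390 -248.9 -273.1
400 -248.8 -272.9
410 -249.2 -272.4
420 -248.9 -271.1
430 -248.6 -269.1
440 -248.6 -267.8
450 -248.9 -265.8
460 -248.6 -263.8
470 -248.4 -262.6
480 -248.8 -260.7
490 -248.5 -258.7
500 -248.4 -256.8
slant yaw-9.46 0.2696259839887887
```

```bash
python3 -m jog '[-3.8,1.6,50,0,0,0.03,1,-3.8,1.6,100,0,0,0.03,1,-3.8,1.6,150,0,0,0.03,1,-3.8,1.6,172,0,0,0.03,1,-3.8,1.6,179,0,0,0.03,1,-3.8,1.6,179,0,0,0.03,0.7,-3.8,1.6,179,0,0,0.03,0.4,-3.8,1.6,179,0,0,0.03,0.2,-3.8,1.6,179,0,0,0.03,0.2,-3.8,1.6,179,0,0,0.03,0.2]';  python3 -m jog '[0,0,0,0,0,0,0.2,0,0,0,0,0,0,0.2,0,0,0,0,0,0,0.2,0,0,-15,0,0,0,0.2,0,0,-50,0,0,0,0.2,0,0,-90,0,0,0,0.2,0,0,-90,0,0,0,0.2,0,0,-90,0,0,0,0.2,0,0,-90,0,0,0,0.2,0,0,-90,0,0,0,0.2]'
```

```text
time_s: 13.95
eef_pos: [0.3939, -0.2618, 0.008]
orientation: [1.0, 0.002, 0.001, 0.001]
ft_force: [0.4, 0.3, 6.4]
finger_gap: 0.263
grasp_force: 59.8
time_s: 15.2
eef_pos: [0.3923, -0.2604, 0.0956]
orientation: [1.0, 0.002, -0.001, -0.001]
ft_force: [0.1, -0.4, -1.1]
finger_gap: 0.265
grasp_force: 58.9
```

```bash
python3 -m jog '[0,-45,0,0,0,-0.05,0.2,0,-90,0,0,0,-0.1,0.2,0,-137,0,0,0,-0.163,0.2,0,-137,20,0,0,-0.163,0.2,0,-137,35,0,0,-0.163,0.2,0,-137,35,0,0,-0.163,0.2,0,-137,35,0,0,-0.163,0.2,0,-137,35,0,0,-0.163,0.2,0,-137,35,0,0,-0.163,0.2,0,-137,35,0,0,-0.163,0.2]'; python3 - <<'E'
from h import *
s=readout.observe();print(s["eef_pos"],Ro.from_quat(s["orientation"]).as_matrix().round(4).tolist())
im=viewer.get_image("wrist");cv2.imwrite("pics/w3.png",im)
cv2.imwrite("pics/t3.png",viewer.get_image("top"));cv2.imwrite("pics/s3.png",viewer.get_image("scene"))
E
```

```text
time_s: 16.45
eef_pos: [0.3925, -0.1242, 0.062]
orientation: [0.996, 0.084, 0.0, 0.0]
ft_force: [-0.8, 0.2, -0.2]
finger_gap: 0.259
grasp_force: 59.1
[ 0.39254151 -0.12424457  0.06201522] [[0.986, 0.1668, 0.0005], [0.1668, -0.986, -0.0003], [0.0005, 0.0004, -1.0]]
```

View pics/w3.png

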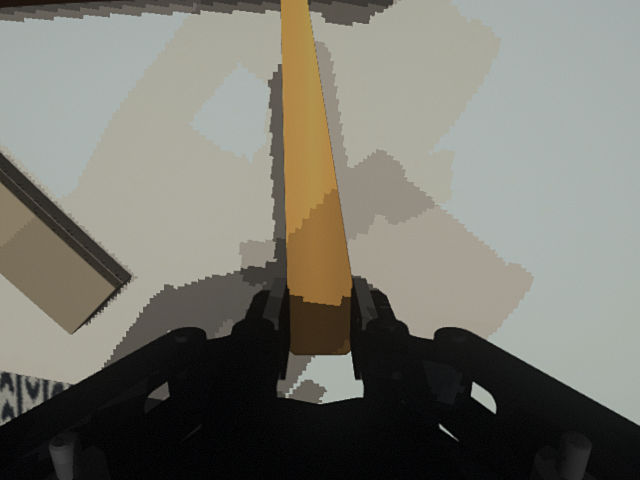

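The wedge sits straight in the gripper, with its head at (320,330) and its tip towards the holder at (295,0). Next I lower it to board level and enter the slot, biased towards the cleat.

```bash
python3 -m jog '[0,2.5,15,0,0,0,0.2,0,2.5,30,0,0,0,0.2,0,2.5,30,0,0,0,0.2,10,2.5,30,0,0,0,0.2,20,2.5,30,0,0,0,0.2,30,2.5,30,0,0,0,0.2,40,2.5,30,0,0,0,0.2,50,2.5,30,0,0,0,0.2,50,2.5,30,0,0,0,0.2,50,2.5,30,0,0,0,0.2]'; python3 - <<'E'
from h import *
s=readout.observe();print(s["eef_pos"],s["ft_force"])
im=viewer.get_image("wrist");cv2.imwrite("pics/w4.png",im)
p=viewer.camera_params("wrist");np.savez("w4.npz",**p)
E
```

```text
time_s: 17.85
eef_pos: [0.4418, -0.118, 0.0315]
orientation: [0.996, 0.084, -0.0, -0.0]
ft_force: [0.0, -0.4, -0.7]
finger_gap: 0.259
grasp_force: 59.1
[ 0.44175442 -0.11800043  0.0315307 ] [ 0.04455749 -0.39470934 -0.68178288]
```

View pics/w4.png

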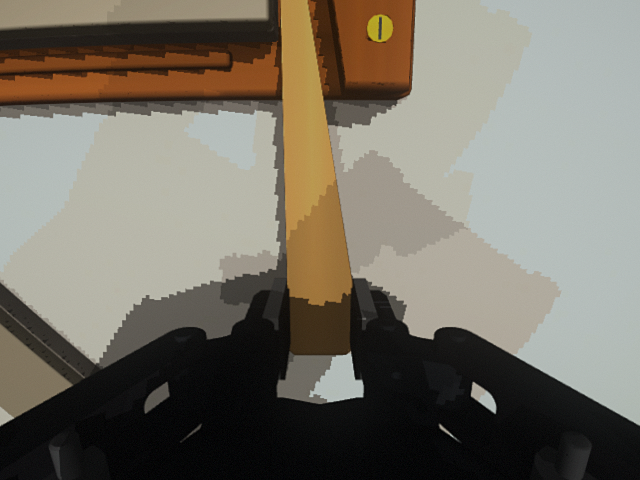

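The wedge tip is in the slot, between the stone's corner at (276,38) and the cleat's slanted face at (330,30), with a small gap on either side.

```bash
python3 - <<'E'
from h import *
p=dict(np.load("w4.npz"));H=np.array([551.7,-1.4]);a=np.radians(9.6);R=np.array([[np.cos(a),-np.sin(a)],[np.sin(a),np.cos(a)]])
for n,uv,z in (("stone corner",(269,24),.05),("stone end far",(267,2),.05),("stone bottom corner",(278,40),.022),("wedge straight",(282,30),.0465),("wedge straight",(286,200),.0465),("wedge slant",(317,30),.0465),("cleat top",(329,5),.046),("cleat top",(343,80),.046)):
    w=onz(p,uv,z)[:2]*1000; print(n,(R.T@(w-H)).round(1))
E
```

```text
stone corner [-30.1 -81.2]
stone end far [-24.  -80.7]
stone bottom corner [-28.4 -81. ]
wedge straight [-31.  -84.7]
wedge straight [-84.4 -84.9]
wedge slant [-31.  -95.6]
cleat top [-23.7 -99.3]
cleat top [ -45.7 -103.8]
```

```bash
python3 -m jog '[8,0,0,0,0,0,0.2,16,0,0,0,0,0,0.2,24,-1,0,0,0,0,0.2,30,-2,0,0,0,0,0.2,30,-2.4,0,0,0,0,0.2,30,-2.4,1,0,0,0,0.2,30,-2.4,2,0,0,0,0.2,30,-2.4,2.5,0,0,0,0.2,30,-2.4,2.5,0,0,0,0.2,30,-2.4,2.5,0,0,0,0.2]'
```

```text
time_s: 19.15
eef_pos: [0.4714, -0.111, 0.0295]
orientation: [0.996, 0.084, 0.0, 0.0]
ft_force: [-1.9, 0.5, 4.8]
finger_gap: 0.262
grasp_force: 59.7
```

```bash
python3 -m jog '[0,0,-0.8,0,0,0,0.2,5,0,-0.8,0,0,0,0.2,10,0,-0.8,0,0,0,0.2,15,0,-0.8,0,0,0,0.2,18,0,-0.8,0,0,0,0.2,20,0,-0.8,0,0,0,0.2,22,0,-0.8,0,0,0,0.2,22,0,-0.8,0,0,0,0.2,22,0,-0.8,0,0,0,0.2,22,0,-0.8,0,0,0,0.2]'
```

```text
time_s: 20.4
eef_pos: [0.4928, -0.1071, 0.03]
orientation: [0.996, 0.084, -0.0, -0.0]
ft_force: [-0.0, -0.6, -0.3]
finger_gap: 0.266
grasp_force: 59.2
```

```bash
python3 -m jog '[1,0,0,0,0,0,0.2,2,0,0,0,0,0,0.2,3,0,0,0,0,0,0.2,4,0,0,0,0,0,0.2,5,0,0,0,0,0,0.2,5,0,0,0,0,0,0.2,5,0,0.3,0,0,0,0.2,5,0,0.3,0,0,0,0.2,5,0,0.3,0,0,0,0.2,5,0,0.3,0,0,0,0.2]'; python3 - <<'E'
from h import *
cv2.imwrite("pics/w5.png",viewer.get_image("wrist"))
E
```

```text
time_s: 21.65
eef_pos: [0.4978, -0.1062, 0.0299]
orientation: [0.996, 0.084, -0.0, -0.0]
ft_force: [-2.5, 3.2, 5.7]
finger_gap: 0.264
grasp_force: 59.8
```

View pics/w5.png

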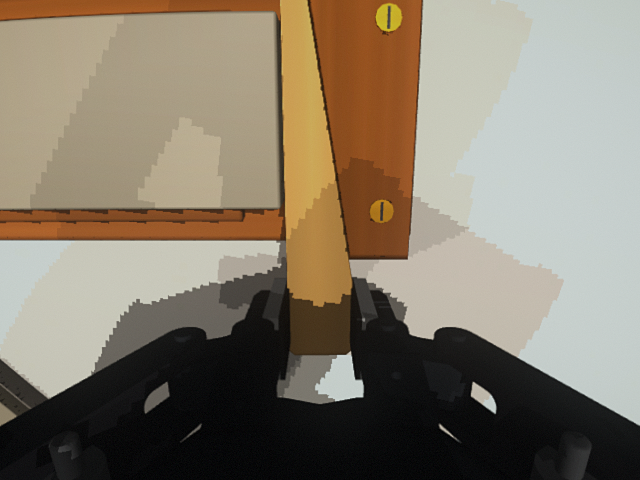

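The wedge is well seated in the slot: straight face along the stone at col 283, slant on the cleat from (310,0) to (350,255). The head is about 30 mm or more out of the mouth. I now release it and come round behind the head to push.

```bash
python3 -m jog '[0,0,0,0,0,0,0.45,0,0,0,0,0,0,0.45,0,0,0,0,0,0,0.45,0,0,-40,0,0,0,0.45,-15,0,-45,0,0,0,0.2,-38,0,-45,0,0,0,0,-38,0,-20,0,0,0,0,-38,0,2,0,0,0,0,-38,0,2,0,0,0,0,-38,0,2,0,0,0,0]'; python3 - <<'E'
from h import *
cv2.imwrite("pics/w6.png",viewer.get_image("wrist"))
E
```

```text
time_s: 22.95
eef_pos: [0.4609, -0.1128, 0.0284]
orientation: [0.996, 0.084, 0.0, 0.0]
ft_force: [-0.4, 0.5, -0.1]
finger_gap: 0.002
grasp_force: 0.0
```

View pics/w6.png

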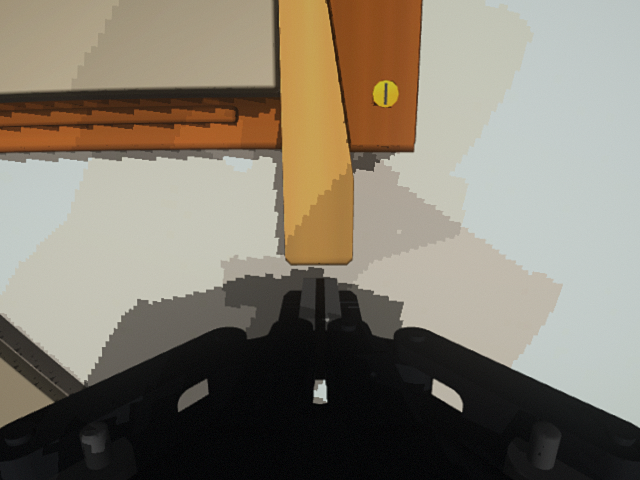

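The wedge lies flat, its head end at row 262 and the shut fingers just behind it at (320,285), centred. I push in small steps.

```bash
python3 -m jog '[2,0,0,0,0,0,0,4,0,0,0,0,0,0,6,0,0,0,0,0,0,8,0,0,0,0,0,0,9,0,0,0,0,0,0,10,0,0,0,0,0,0,11,0,0,0,0,0,0,12,0,0,0,0,0,0,12,0,0,0,0,0,0,12,0,0,0,0,0,0]'
```

```text
time_s: 24.25
eef_pos: [0.4723, -0.1106, 0.0277]
orientation: [0.996, 0.084, 0.0, 0.0]
ft_force: [-0.3, 0.3, 0.4]
finger_gap: 0.004
grasp_force: 0.0
```

```bash
python3 -m jog '[1,0,0,0,0,0,0,2,0,0,0,0,0,0,3,0,0,0,0,0,0,4,0,0,0,0,0,0,5,0,0,0,0,0,0,6,0,0,0,0,0,0,6,0,0,0,0,0,0,6,0,0,0,0,0,0,6,0,0,0,0,0,0,6,0,0,0,0,0,0]'
```

```text
time_s: 25.5
eef_pos: [0.4762, -0.1095, 0.0271]
orientation: [0.996, 0.084, -0.002, -0.0]
ft_force: [-8.8, -1.4, 3.6]
finger_gap: 0.0
grasp_force: 4.4
```

```bash
python3 -m jog '[0.5,0,0,0,0,0,0,1,0,0,0,0,0,0,1.5,0,0,0,0,0,0,1.5,0,0,0,0,0,0,1.5,0,0,0,0,0,0,1.5,0,0,0,0,0,0,1.5,0,0,0,0,0,0,1.5,0,0,0,0,0,0,1.5,0,0,0,0,0,0,1.5,0,0,0,0,0,0]'
```

```text
time_s: 26.75
eef_pos: [0.4765, -0.1094, 0.0268]
orientation: [0.996, 0.084, -0.003, -0.001]
ft_force: [-12.3, -3.2, 6.9]
finger_gap: 0.006
grasp_force: 6.4
```

```bash
python3 -m jog '[0.5,0,-0.3,0,0,0,0,1,0,-0.5,0,0,0,0,1.2,0,-0.5,0,0,0,0,1.2,0,-0.5,0,0,0,0,1.2,0,-0.5,0,0,0,0,1.2,0,-0.5,0,0,0,0,1.2,0,-0.5,0,0,0,0,1.2,0,-0.5,0,0,0,0,1.2,0,-0.5,0,0,0,0,1.2,0,-0.5,0,0,0,0]'
```

```text
time_s: 28.0
eef_pos: [0.4767, -0.1093, 0.0269]
orientation: [0.996, 0.084, -0.004, -0.001]
ft_force: [-14.9, -4.6, 6.0]
finger_gap: 0.002
grasp_force: 7.8
```

```bash
python3 -m jog '[0.5,0,-0.3,0,0,0,0,0.9,0,-0.5,0,0,0,0,0.9,0,-0.5,0,0,0,0,0.9,0,-0.5,0,0,0,0,0.9,0,-0.5,0,0,0,0,0.9,0,-0.5,0,0,0,0,0.9,0,-0.5,0,0,0,0,0.9,0,-0.5,0,0,0,0,0.9,0,-0.5,0,0,0,0,0.9,0,-0.5,0,0,0,0]'
```

```text
time_s: 29.25
eef_pos: [0.4768, -0.1092, 0.027]
orientation: [0.996, 0.084, -0.005, -0.001]
ft_force: [-16.3, -5.6, 4.8]
finger_gap: -0.002
grasp_force: 8.5
```

About 17 N, and it has stopped advancing. I back off and push again.

```bash
python3 -m jog '[-3,0,0,0,0,0,0,-8,0,0,0,0,0,0,-8,0,0,0,0,0,0,-6,0,0,0,0,0,0,-4,0,0,0,0,0,0,-2,0,0,0,0,0,0,-1,0,0,0,0,0,0,0,0,0,0,0,0,0,0.2,0,0,0,0,0,0,0.2,0,0,0,0,0,0]'; python3 -m jog '[0.2,0,0,0,0,0,0,0.4,0,0,0,0,0,0,0.4,0,0,0,0,0,0,0.4,0,0,0,0,0,0,0.4,0,0,0,0,0,0,0.4,0,0,0,0,0,0,0.4,0,0,0,0,0,0,0.4,0,0,0,0,0,0,0.4,0,0,0,0,0,0,0.4,0,0,0,0,0,0]'
```

```text
time_s: 30.5
eef_pos: [0.4771, -0.1091, 0.0274]
orientation: [0.996, 0.084, -0.006, -0.001]
ft_force: [-17.6, -6.3, 9.5]
finger_gap: 0.002
grasp_force: 9.1
time_s: 31.75
eef_pos: [0.4771, -0.1091, 0.0274]
orientation: [0.996, 0.084, -0.006, -0.001]
ft_force: [-18.9, -5.0, 9.6]
finger_gap: 0.001
grasp_force: 9.9
```

```bash
python3 -m jog '[-3,0,0,0,0,0,0,-8,0,0,0,0,0,0,-8,0,-0.5,0,0,0,0,-6,0,-0.5,0,0,0,0,-4,0,-0.5,0,0,0,0,-2,0,-0.5,0,0,0,0,-1,0,-0.5,0,0,0,0,0,0,-0.5,0,0,0,0,0,0,-0.5,0,0,0,0,0,0,-0.5,0,0,0,0]'
```

```text
time_s: 33.0
eef_pos: [0.4772, -0.109, 0.0278]
orientation: [0.996, 0.084, -0.006, -0.001]
ft_force: [-18.0, -4.5, 9.3]
finger_gap: 0.0
grasp_force: 9.4
```

Same position under a repeated ~18.5 N push, so it no longer gives. I back away, lift and check.

```bash
python3 -m jog '[-6,0,0,0,0,0,0,-20,0,0,0,0,0,0,-35,0,-10,0,0,0,0,-35,0,-60,0,0,0,0,-20,0,-110,0,0,0,0,10,0,-150,0,0,0,0,40,0,-170,0,0,0,0,40,0,-170,0,0,0,0,40,0,-170,0,0,0,0,40,0,-170,0,0,0,0]'; python3 - <<'E'
from h import *
p=viewer.camera_params("wrist");cv2.imwrite("pics/w7.png",viewer.get_image("wrist"))
np.savez("w7.npz",**p)
E
```

```text
time_s: 34.25
eef_pos: [0.5202, -0.102, 0.1978]
orientation: [0.996, 0.084, -0.001, -0.001]
ft_force: [0.4, -0.1, -0.2]
finger_gap: 0.001
grasp_force: 0.0
```

View pics/w7.png

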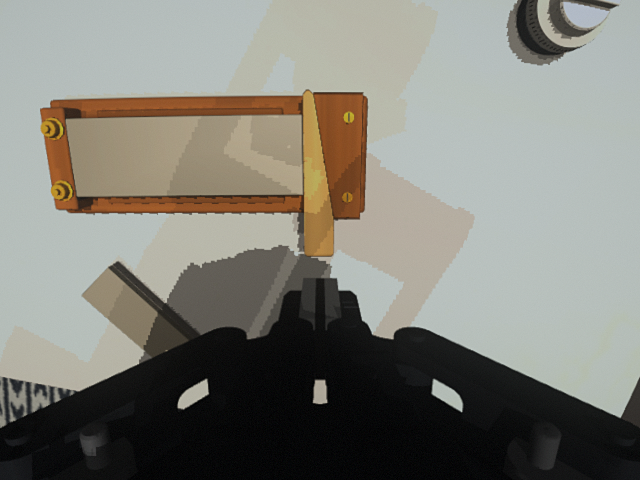

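The stone is flat against the end stop at (68,160). The wedge fills the slot from (308,92) to (320,255), flush with both the stone and the cleat, and the gripper is clear of everything.

```bash
python3 -c "
from cell import order;print(order.hand_in())"
```

```text
the job is handed in; nothing more can be done
None
```

The stone is against the end stop and the wedge is locked in the slot: it no longer moved under repeated pushes of about 18–19 N. The robot was clear of everything, and I handed the job in at about 34 s; no verdict came back.

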